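# Pin, flip and hold a measuring wheel on its kickstand

## Robot

A 6-joint arm with a two-finger parallel gripper is mounted at the origin on the work surface. World frame = base frame: x ahead of the robot, y to its left, z up, the work surface at z = 0. Lengths are in m, angles in rad, forces in N, time in s.
With the tool pointing down it reaches from about 0.3 to 0.775 m from the base axis. Payload 14.6 kg.
Tool frame: the origin (TCP) lies midway between the tips of the shut fingers; the grasp point (between the pads) lies 19 mm behind it (grasp_offset is the distance from the TCP to the grasp point, in m); z points along the fingers, y is the line along which they close (so a half turn about z gives the same grasp; the last joint's range is limited). The gripper opens to 94 mm and grips with 3 to 60 N. Pads are 16 mm wide; open, the fingers measure 119 mm over their backs; the gripper's body (75 mm by 177 mm) begins 78 mm behind the grasp point.
Start: joints at [-1.18, 0.3, 1.521, -0, 1.321, -0.067], TCP at [0.243, -0.493, 0.205] pointing down, gripper open.
Joint ranges: [-3.03, 3.03], [-0.79, 2.21], [0.23, 2.52], [-1.04, 4.18], [0, 3.07], [-2.55, 2.55]. Speed limits (rad/s): [2.22, 2.22, 2.57, 3.14, 3.14, 3.14].

## Interface

Orientations are given as [roll, pitch, yaw] about the fixed x, y, z axes, in that order (R = Rz(yaw) Ry(pitch) Rx(roll)).
In Python, from station import * gives the robot as it stands. The module is installed in compiled form; this text tells all that it offers.
- The arm moves only by the tool send_rows, never from a script. Its argument "rows" is a list of rows, each an object of numbers: "dx", "dy", "dz": the shift along the tool's x, y, z in mm; "roll": the turn about the tool's z in degrees; "jaw": the closure, from -1 (fully open) to 1 (shut). In form: [{"dx": .., "dy": .., "dz": .., "roll": .., "jaw": ..}, ...]. A call has 1 to 12 rows; each row shifts and turns the commanded pose from where the row before left it, along the tool's axes as they then stand; what a row does not reach is not made up. A row lasts 1/12 s, in which the tool goes at most 41.7 mm and 7.16 degrees, less where a joint would pass 70% of its speed; a pose out of reach is approached as far as the arm can. A call is refused whole if a number of a shift passes 41.7 or a number of a turn 7.16, either way. A call with a gripper value outside its range is refused whole. The fingers move at their own pace and stop on an object; "force" is the grip in N (left out, the last holds). Time passes only in rows, so rows that do not move let the fingers close. It gives the time, the measured TCP pose, the force, the opening and the grip force at its end, in the units of the state.
- get_obs(): the state, without advancing time (a new reading comes with each control period).
- camera(name): name is "side" or "top"; returns a dict with "frame" (400x640x3 uint8, red, green, blue), "z_map" (400x640 float32, m along the optical axis (not along the pixel's ray), 0 where there is no reading), "camera_matrix" (3x3 intrinsics, pixels), "D" ([k1, k2, p1, p2, k3] as OpenCV has them; the pictures are not rectified), "rvec" (rotation vector, rad) and "tvec" (3), from world to camera coordinates, as OpenCV has them. Camera axes: x right, y down, z forward; pixel columns grow to the right and rows downward; lengths in m; the calibration is good to about 2 mm. A picture is of the moment at which its call begins.
- hand_in(): hands the job in; it is judged then, once.
The state is a dict: "time_s": time; "qpos": joint angles; "joint_vel": joint speeds; "tau": joint torques, N m; "ee_pos": TCP position; "eef_rot": TCP orientation; "force": force on the tool from outside, world axes, zero at the start; "moment": the same for the moment, N m; "grip_width": finger opening in m; "grip_force": force on a finger pad.
Only numpy, scipy, OpenCV 4.12 (cv2) and the standard library are available. Lean on these libraries where they do the work, as an engineer would, in place of code of your own. Each camera call takes 0.05 s, during which the arm holds its last target. There are 200 camera calls.

## Task

The two-wheeled measuring wheel has been left leaning on the stock carton with its kickstand folded up and the kickstand's hinge pin not all the way in. Push the headed pin fully home through the fork, then flip the kickstand down over its spring centre until it is right against its down stop. Then take the measuring wheel by its handle grip, bring it upright clear of the carton, and finish while still gripping it: hold it still and straight up on its two wheels, ready for its counter to be checked, never lifting or toppling it, and leave the other things on the bench where they are.

Things in the scene. Friction and masses are not known exactly. Their poses are not given: they have to be found in the camera images.
- measuring_wheel: Loose two-wheeled measuring wheel, 0.84 kg, wheels braked (127 diameter, 142 over both): it rolls as it tips. Origin: mid axle, 63.7 mm above the bench. x forward (to the carton), y left, z up the stem; it starts leaning forward about 20 degrees (+ turn about y), kickstand side away from the carton. Let go upright it tips; parked on its stand it leans back about 13 degrees.
- wheel_grip (a point): Point on the axis of the upright rubber handle grip (32 mm diameter, 140 mm long, its top 45 mm above this point along the stem), 205 mm from the axle up the stem. Axes as measuring_wheel. Below the grip: a stem, then a counter (46 x 66 mm, its top 117 mm below this point) and a gear case between the wheels.
- stand_pivot (a point): Centre of the kickstand's hinge, in a steel fork behind the stem, at x -60, y 0, z 75 mm of the measuring wheel. Two cheeks (30 high, 42 wide, 5 thick, outer faces 14 mm before and behind this point) stand square to the hinge pin; the fork is closed on the right (y -28). Axes as measuring_wheel.
- kickstand (a joint): Rad: 0 folded up, 2.705 down against its stop (counts as down over 2.55). Turns about the pin's axis, clockwise seen from behind: from up and out to the left (65 degrees above level), over the left, to straight down and back. A spring holds it folded (about 0.1 N m); past centre at about 0.95 rad (leg near level) spring and weight throw it down by themselves.
- stand_foot (a point): End of the kickstand's rubber foot (16 mm diameter, last 26 mm). The leg is a straight steel rod, 10 mm diameter, 125.5 mm from stand_pivot to here. At joint value q it points from the pivot along (-0.208, 0.978 cos(1.134 - q), 0.978 sin(1.134 - q)) in the axes of pin_head. When down with the wheel upright it hovers about 23 mm above the bench.
- hinge_pin (a joint): How far the headed pin is pushed in, m: 0.015 is fully home, head seated on the fork's rear cheek (counts as home over 0.0135). It starts 0 to 4 mm in, entered in all its holes; it slides stiffly (about 4 N) and stays where it is left.
- pin_head (a point): Centre of the outer (rear) face of the pin's round head (diameter 18, 6 mm thick; shank 8) at the back of the fork. Its x axis is the direction to push: the measuring wheel's forward turned 12 degrees down (so about 32 degrees below level while it leans); its y is the measuring wheel's y.
- carton: Full stock carton that the measuring wheel leans on, heavy, does not move, 200 x 280 x 205 mm (x, y, z); origin in the middle of its underside; its -x face is towards the measuring wheel.
- tape_roll: Roll of black tape, flat on the bench to the left of the measuring wheel, 72 mm diameter, 19 mm high; origin under its centre. Leave alone.
- contactor: Narrow contactor, 80 x 45 x 84 mm, on the bench beside the carton; origin under its centre. Leave alone.
- contactor_large: Wide contactor, 80 x 62 x 84 mm; origin under its centre. Leave alone.
- screwdriver: Screwdriver lying on top of the carton; leave alone.
- wire_spool: Empty grey wire spool, 84 mm diameter, 64 mm high; origin under its centre. Leave alone.
- small_carton: Small carton, 90 x 120 x 60 mm; origin under its centre. Leave alone.
- multimeter: Hand multimeter lying flat, 150 x 75 x 45 mm; origin under its centre. Leave alone.

How it is judged:
By the outcome, as a careful person would: the job done as asked, in the order asked, and still so for the second after the job is handed in, while the arm keeps its last pose, push and grip.
It also fails if it takes over 61 s, if anything falls off the work surface, if the arm or the gripper's body presses on something with over 40 N, if the wrist force passes 120 N, or if a joint passes its speed limit or range.

## Working session

There is one attempt and no reset: what is moved stays moved. The work goes in short steps, Python scripts to look and compute and a tool call to move; the robot and the scene stay as the last step left them, time stands still between calls to the robot, and variables do not carry over. Pictures are saved under pics/ and viewed, at most 10 in all, crops included, and the job is handed in when it is done.

Besides the shell and the picture viewer there is one more tool, called after "Request:" as a command line: name --argument value ..., lists and objects as JSON in quotes. send_rows: Moves the arm, as the interface text tells. Its arguments: {"type":"object","properties":{"rows":{"type":"array"},"force":{"type":"number"}},"required":["rows"]}

```bash
mkdir -p pics; cat > h.py <<'E'
from station import *
import numpy as np, cv2
from scipy.spatial.transform import Rotation as R
def cloud(c):
    z=c["z_map"];h,w=z.shape
    uv=np.stack(np.meshgrid(np.arange(w),np.arange(h)),-1).reshape(-1,1,2).astype(np.float64)
    n=cv2.undistortPoints(uv,c["camera_matrix"],np.array(c["D"])).reshape(h,w,2)
    P=np.dstack([n*z[...,None],z]); M=cv2.Rodrigues(np.array(c["rvec"],float))[0]
    W=(P-np.array(c["tvec"]).reshape(3))@M
    W[z==0]=np.nan
    return W
E
python3 - <<'E'
from h import *
o=get_obs();print({k:np.round(v,3) for k,v in o.items()})
for n in("side","top"):
    c=camera(n);cv2.imwrite(f"pics/{n}0.png",c["frame"][...,::-1]);np.save(n+"0.npy",cloud(c));np.save(n+"f0.npy",c["frame"])
    M=cv2.Rodrigues(np.array(c["rvec"],float))[0];print(n,-M.T@np.array(c["tvec"]).ravel(),M[2])
E
```

```text
{'time_s': np.float64(0.0), 'qpos': array([-1.18 ,  0.3  ,  1.522,  0.   ,  1.321, -0.067]), 'joint_vel': array([ 0.   , -0.001,  0.   , -0.   ,  0.001,  0.001]), 'tau': array([ 2.0000e-03, -5.3180e+01, -3.5273e+01,  7.1000e-02,  2.4000e-02,
       -0.0000e+00]), 'ee_pos': array([ 0.243, -0.493,  0.205]), 'eef_rot': array([-3.14 , -0.   ,  0.458]), 'force': array([ 0.055, -0.044, -0.254]), 'moment': array([-0.04 ,  0.024,  0.033]), 'grip_force': np.float64(0.0), 'grip_width': np.float64(0.094)}
side [0.45527423 0.91946648 1.15539222] [ 0.10624411 -0.68166465 -0.72390986]
top [ 0.46692569 -0.01863964  1.4712599 ] [ 9.77955556e-02  1.76545327e-04 -9.95206510e-01]
```

View pics/side0.png

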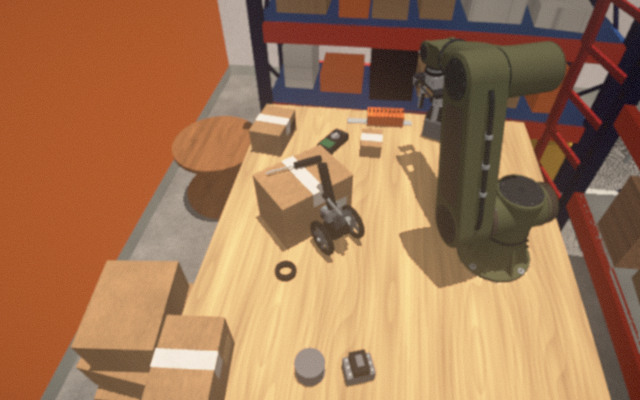

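View pics/top0.png

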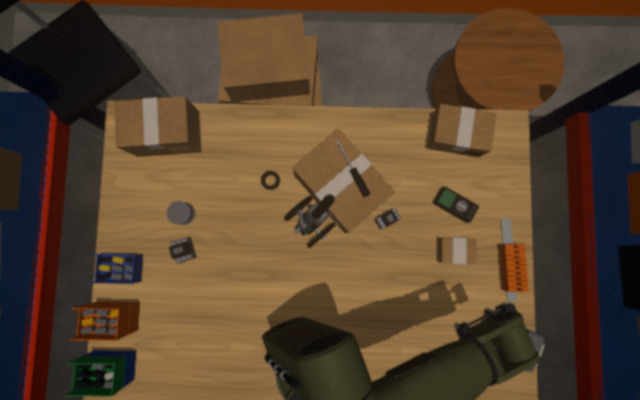

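```bash
python3 - <<'E'
from h import *
W=np.load("top0.npy");f=np.load("topf0.npy")
r=slice(125,250),slice(250,410)
cr=cv2.resize(f[r],None,fx=5,fy=4.8,interpolation=cv2.INTER_CUBIC)
S=np.load("side0.npy");g=np.load("sidef0.npy")
rs=slice(150,260),slice(270,375)
cs=cv2.resize(g[rs],(573,600),interpolation=cv2.INTER_CUBIC)
cv2.imwrite("pics/topc.png",cr[...,::-1]);cv2.imwrite("pics/sidec.png",cs[...,::-1])
P=W[r].reshape(-1,3)
m=(abs(P[:,2]-.205)<.006)
(c,s,a)=cv2.minAreaRect(P[m][:,:2].astype(np.float32));print("carton",c,s,a)
# dark non-carton points, both views
for X,F in((W[r],f[r]),(S[rs],g[rs])):
    hsv=cv2.cvtColor(F,cv2.COLOR_RGB2HSV);d=(hsv[...,1]<90)&(hsv[...,2]<110)&(X[...,2]>.01)
    Q=X[d]
    for lo in np.arange(.01,.32,.03):
        q=Q[(Q[:,2]>=lo)&(Q[:,2]<lo+.03)]
        if len(q): print(round(lo,2),len(q),np.median(q,0).round(3),q.min(0).round(3),q.max(0).round(3))
E
```

```text
carton (0.6413653492927551, -0.05778655409812927) (0.27998727560043335, 0.28852367401123047) 42.57538604736328
0.01 12 [ 0.555 -0.221  0.027] [ 0.525 -0.235  0.012] [0.679 0.147 0.039]
0.04 104 [ 0.549 -0.236  0.051] [ 0.48 -0.3   0.04] [0.59  0.072 0.069]
0.07 152 [ 0.556 -0.257  0.079] [ 0.484 -0.288  0.07 ] [0.584 0.067 0.097]
0.1 91 [0.543 0.012 0.117] [ 0.483 -0.052  0.101] [0.598 0.068 0.13 ]
0.13 233 [0.545 0.009 0.142] [ 0.494 -0.045  0.13 ] [0.621 0.064 0.16 ]
0.16 125 [0.515 0.037 0.17 ] [ 0.494 -0.024  0.16 ] [0.62  0.063 0.188]
0.19 60 [ 0.627 -0.049  0.207] [ 0.532 -0.144  0.191] [0.783 0.049 0.22 ]
0.22 61 [ 0.683 -0.116  0.227] [ 0.552 -0.158  0.22 ] [0.78  0.051 0.247]
0.25 7 [ 0.593 -0.023  0.262] [ 0.566 -0.026  0.252] [0.599 0.047 0.278]
0.28 22 [ 0.603 -0.04   0.295] [ 0.592 -0.055  0.283] [ 0.61  -0.026  0.302]
0.01 43 [0.586 0.045 0.025] [ 0.487 -0.449  0.014] [0.616 0.073 0.037]
0.04 66 [0.575 0.045 0.06 ] [ 0.467 -0.022  0.041] [0.62  0.093 0.07 ]
0.07 112 [0.577 0.049 0.082] [ 0.463 -0.057  0.07 ] [0.606 0.105 0.1  ]
0.1 150 [0.542 0.029 0.114] [ 0.472 -0.053  0.1  ] [0.609 0.105 0.13 ]
0.13 103 [0.542 0.031 0.148] [ 0.485 -0.032  0.13 ] [0.598 0.066 0.16 ]
0.16 108 [0.519 0.03  0.169] [ 0.492 -0.032  0.16 ] [0.592 0.063 0.189]
0.19 22 [ 0.587 -0.012  0.218] [ 0.562 -0.135  0.192] [0.697 0.    0.22 ]
0.22 86 [ 0.65  -0.126  0.229] [ 0.565 -0.16   0.22 ] [0.699 0.055 0.25 ]
0.25 20 [0.579 0.052 0.259] [ 0.568 -0.024  0.252] [0.589 0.056 0.274]
0.28 10 [ 0.59  -0.033  0.298] [ 0.581 -0.044  0.281] [ 0.6   -0.029  0.304]
```

View pics/topc.png

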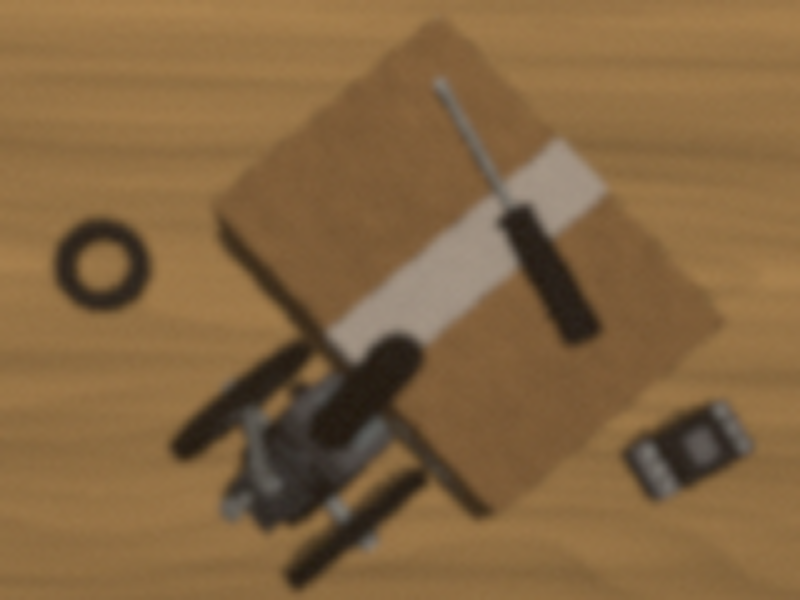

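View pics/sidec.png

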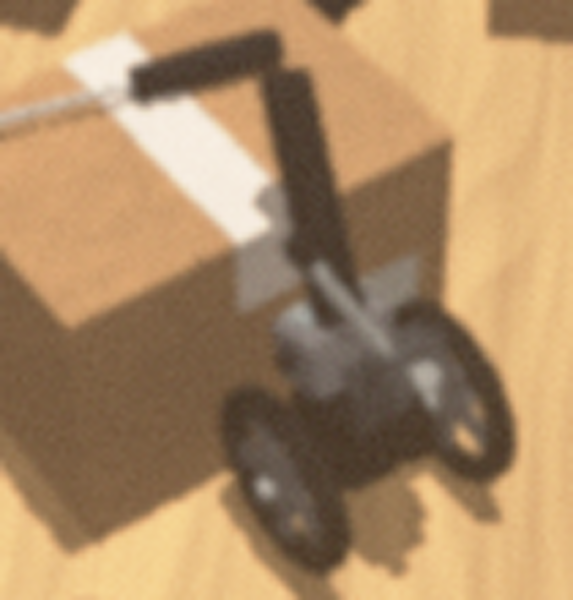

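```bash
python3 - <<'E'
from h import *
W=np.load("top0.npy");f=np.load("topf0.npy")
hsv=cv2.cvtColor(f,cv2.COLOR_RGB2HSV)
def reg(poly):
    m=np.zeros(f.shape[:2],np.uint8);p=np.array([(250+u/5,125+v/4.8) for u,v in poly]);cv2.fillPoly(m,[p.round().astype(np.int32)],1);return m>0
dark=hsv[...,2]<75
out=[]
for nm,poly in (("L",[(160,440),(290,335),(325,350),(190,475)]),("R",[(280,575),(415,465),(440,480),(300,600)])):
    m=reg(poly)&dark&(W[...,2]>.05)&(W[...,2]<.14);p=W[m]
    vx,vy,a,b=cv2.fitLine(p[:,:2].astype(np.float32),cv2.DIST_HUBER,0,.01,.01).ravel()
    if vx<0:vx,vy=-vx,-vy
    d=np.array([vx,vy]);t=(p[:,:2])@d
    print(nm,len(p),"yaw",np.degrees(np.arctan2(vy,vx)),"c",a,b,"t",t.min()-d@[a,b],t.max()-d@[a,b],"z",p[:,2].max())
    # rays on plane at z
# carton front edge: top points boundary
m=reg([(220,190),(440,15),(725,320),(490,515)])&(abs(W[...,2]-.205)<.01)&(hsv[...,1]>60)
h=cv2.convexHull(W[m][:,:2].astype(np.float32));print("carton",cv2.minAreaRect(h))
for n in("top","side"):
    X=np.load(n+"0.npy");g=np.load(n+"f0.npy");v=cv2.cvtColor(g,cv2.COLOR_RGB2HSV)[...,2]
    q=X[(X[...,2]>.21)&(X[...,2]<.31)&(X[...,0]>.53)&(X[...,0]<.64)&(X[...,1]>-.07)&(X[...,1]<.035)&(v<80)]
    l=cv2.fitLine(q.astype(np.float32),cv2.DIST_HUBER,0,.01,.01).ravel();
    print(n,len(q),l,np.degrees([np.arctan2(l[1],l[0]),np.arccos(abs(l[2]))]),q[q[:,2]>.29].mean(0),q[:,2].max())
    # head / leg bright
    s=cv2.cvtColor(g,cv2.COLOR_RGB2HSV)[...,1]
    q=X[(X[...,2]>.05)&(X[...,0]>.44)&(X[...,0]<.56)&(X[...,1]>0.02)&(X[...,1]<.09)&(v>95)&(s<90)];print(np.round(q,3)[:40:2].tolist())
E
```

```text
L 139 yaw -48.20034 c 0.57829607 0.06490398 t -0.05254934198604638 0.07621462165705767 z 0.13084180903087575
R 144 yaw -48.0976 c 0.49089324 -0.021837303 t -0.0585937236087084 0.06213829245034913 z 0.13244643939842884
carton ((0.6704235672950745, -0.0908111184835434), (0.2796885371208191, 0.1994296759366989), 41.76400375366211)
top 190 [ 0.29926157 -0.32217184  0.8981357   0.58234704 -0.0321606   0.2705572 ] [-47.111355  26.08591 ] [ 0.59296592 -0.04284395  0.2979994 ] 0.30569341978326586
[[0.506, 0.066, 0.172], [0.503, 0.066, 0.172], [0.503, 0.059, 0.179], [0.504, 0.053, 0.171], [0.5, 0.063, 0.172], [0.5, 0.056, 0.18], [0.497, 0.062, 0.172], [0.497, 0.055, 0.181]]
side 132 [ 0.26958036 -0.23903519  0.93283904  0.5817925  -0.0189687   0.25324333] [-41.563198  21.118214] [ 0.59320639 -0.02976706  0.29541135] 0.30332499909955385
[[0.559, 0.047, 0.236], [0.556, 0.044, 0.229], [0.556, 0.047, 0.228], [0.559, 0.049, 0.225], [0.553, 0.046, 0.223], [0.556, 0.046, 0.218], [0.55, 0.046, 0.218], [0.552, 0.049, 0.217], [0.546, 0.047, 0.215], [0.549, 0.049, 0.213], [0.544, 0.043, 0.207], [0.546, 0.046, 0.205], [0.54, 0.043, 0.203], [0.546, 0.051, 0.206], [0.54, 0.046, 0.202], [0.546, 0.049, 0.2], [0.54, 0.046, 0.196], [0.543, 0.048, 0.194], [0.537, 0.047, 0.193], [0.54, 0.048, 0.19]]
```

Request:
send_rows --rows '[{"dz": -10,"roll": -7,"jaw": 1},{"dz": -10,"roll": -7,"jaw": 1},{"dz": -10,"roll": -7,"jaw": 1},{"dz": -10,"roll": -7,"jaw": 1},{"dz": -10,"roll": -7,"jaw": 1},{"dz": -10,"roll": -7,"jaw": 1},{"dz": -10,"roll": -7,"jaw": 1},{"dz": -10,"roll": -7,"jaw": 1},{"dz": -10,"roll": -7,"jaw": 1},{"dz": -10,"roll": -7,"jaw": 1},{"dz": -10,"roll": -7,"jaw": 1},{"dz": -10,"roll": -7,"jaw": 1}]'

```text
invalid input at $.rows[0]: expected keys dx, dy, dz, roll, jaw
```

Request:
send_rows --rows '[{"roll": -7,"jaw": 1},{"roll": -7,"jaw": 1},{"roll": -7,"jaw": 1},{"roll": -0.8,"jaw": 1},{"jaw": 1}]'

```text
invalid input at $.rows[0]: expected keys dx, dy, dz, roll, jaw
```

```bash
cat >> h.py <<'E'
ps=np.radians(-48.1);d=np.array([np.cos(ps),np.sin(ps)]);l=np.array([-d[1],d[0]])
def st():
    o=get_obs();p=o["ee_pos"];print("t",round(float(o["time_s"]),2),"d,lat,z mm",np.round([p[:2]@d*1e3,p[:2]@l*1e3,p[2]*1e3],1),"rpy",np.degrees(o["eef_rot"]).round(2),"F d,l,z",np.round([o["force"][:2]@d,o["force"][:2]@l,o["force"][2]],2),"q",np.round(o["qpos"],2),"grip",round(float(o["grip_width"]),4),round(float(o["grip_force"]),1))
E
python3 -c "
from h import *
st()"
```

```text
t 0.1 d,lat,z mm [ 529.3 -148.5  204.9] rpy [-179.94   -0.     26.23] F d,l,z [-0.21 -0.57 -0.46] q [-1.18  0.3   1.52 -0.    1.32 -0.07] grip 0.0939 0.0
```

Request:
send_rows --rows '[{"dx": 0,"dy": 0,"dz": -10,"roll": -7,"jaw": 1},{"dx": 0,"dy": 0,"dz": -10,"roll": -7,"jaw": 1},{"dx": 0,"dy": 0,"dz": -10,"roll": -7,"jaw": 1},{"dx": 0,"dy": 0,"dz": -10,"roll": -7,"jaw": 1},{"dx": 0,"dy": 0,"dz": -10,"roll": -7,"jaw": 1},{"dx": 0,"dy": 0,"dz": -10,"roll": -7,"jaw": 1},{"dx": 0,"dy": 0,"dz": -10,"roll": -7,"jaw": 1},{"dx": 0,"dy": 0,"dz": -10,"roll": -7,"jaw": 1},{"dx": 0,"dy": 0,"dz": -10,"roll": -7,"jaw": 1},{"dx": 0,"dy": 0,"dz": -10,"roll": -7,"jaw": 1},{"dx": 0,"dy": 0,"dz": -10,"roll": -7,"jaw": 1},{"dx": 0,"dy": 0,"dz": -10,"roll": -7,"jaw": 1}]'

```text
time_s: 1.1
ee_pos: [0.243, -0.4932, 0.3256]
eef_rot: [-3.142, -0.001, 1.93]
force: [0.9, -0.1, 1.5]
grip_width: 0.0172
grip_force: 0.0
```

Request:
send_rows --rows '[{"dx": 0,"dy": 0,"dz": 0,"roll": -7,"jaw": 1},{"dx": 0,"dy": 0,"dz": 0,"roll": -7,"jaw": 1},{"dx": 0,"dy": 0,"dz": 0,"roll": -7,"jaw": 1},{"dx": 0,"dy": 0,"dz": 0,"roll": -0.7,"jaw": 1},{"dx": 0,"dy": 0,"dz": 0,"roll": 0,"jaw": 1}]'

```text
time_s: 1.52
ee_pos: [0.2431, -0.4933, 0.3252]
eef_rot: [3.141, -0.0, 2.3]
force: [-0.6, -0.9, -0.9]
grip_width: 0.0005
grip_force: 0.0
```

```bash
python3 -c "
from h import *
st()"
```

```text
t 1.52 d,lat,z mm [ 529.5 -148.5  325.2] rpy [ 1.7999e+02 -3.0000e-02  1.3177e+02] F d,l,z [ 0.26 -1.1  -0.89] q [-1.18  0.24  1.32  0.    1.58 -1.91] grip 0.0005 0.0
```

Request:
send_rows --rows '[{"dx": 18,"dy": 35,"dz": 0,"roll": 0,"jaw": 1},{"dx": 18,"dy": 35,"dz": 0,"roll": 0,"jaw": 1},{"dx": 18,"dy": 35,"dz": 0,"roll": 0,"jaw": 1},{"dx": 18,"dy": 35,"dz": 0,"roll": 0,"jaw": 1},{"dx": 18,"dy": 35,"dz": 0,"roll": 0,"jaw": 1},{"dx": 18,"dy": 35,"dz": 0,"roll": 0,"jaw": 1},{"dx": 18,"dy": 35,"dz": 0,"roll": 0,"jaw": 1},{"dx": 18,"dy": 35,"dz": 0,"roll": 0,"jaw": 1},{"dx": 18,"dy": 35,"dz": 0,"roll": 0,"jaw": 1},{"dx": 18,"dy": 35,"dz": 0,"roll": 0,"jaw": 1},{"dx": 18,"dy": 35,"dz": 0,"roll": 0,"jaw": 1},{"dx": 18,"dy": 35,"dz": 0,"roll": 0,"jaw": 1}]'

```text
time_s: 2.52
ee_pos: [0.4113, -0.05, 0.3256]
eef_rot: [3.141, 0.0, 2.298]
force: [1.5, -1.6, -0.1]
grip_width: 0.0011
grip_force: 0.0
```

Request:
send_rows --rows '[{"dx": 18,"dy": 35,"dz": 0,"roll": 0,"jaw": 1},{"dx": 18,"dy": 35,"dz": 0,"roll": 0,"jaw": 1},{"dx": 18,"dy": 35,"dz": 0,"roll": 0,"jaw": 1},{"dx": 18,"dy": 35,"dz": 0,"roll": 0,"jaw": 1},{"dx": 0,"dy": 0,"dz": 0,"roll": 0,"jaw": 1},{"dx": 0,"dy": 0,"dz": 0,"roll": 0,"jaw": 1}]'

```text
time_s: 3.02
ee_pos: [0.4673, 0.0965, 0.3248]
eef_rot: [-3.141, -0.001, 2.302]
force: [0.8, -0.4, -0.2]
grip_width: 0.0004
grip_force: 0.0
```

```bash
python3 - <<'E'
from h import *
st()
c=camera("side");X=cloud(c);f=c["frame"]
cv2.imwrite("pics/s1.png",cv2.resize(f[110:260,270:440],None,fx=4,fy=4,interpolation=cv2.INTER_CUBIC)[...,::-1])
s=cv2.cvtColor(f,cv2.COLOR_RGB2HSV);D=X[...,:2]@d;L=X[...,:2]@l;Z=X[...,2]
m=(D>.26)&(D<.33)&(L>.39)&(L<.44)&(Z>.14)&(Z<.2);v,u=np.where(m)
for i in range(0,len(u),2):print(u[i],v[i],(1e3*np.array([D[v[i],u[i]],L[v[i],u[i]],Z[v[i],u[i]]])).round(),s[v[i],u[i]])
E
```

```text
t 3.02 d,lat,z mm [240.2 412.3 324.8] rpy [-1.7994e+02 -4.0000e-02  1.3190e+02] F d,l,z [ 0.85  0.29 -0.19] q [ 0.13  0.07  1.52 -0.    1.55 -0.6 ] grip 0.0004 0.0
337 208 [326. 429. 199.] [ 14  28 136]
335 209 [327. 436. 199.] [ 11  31 130]
337 209 [326. 429. 195.] [ 15  29 142]
336 210 [324. 434. 195.] [ 15  31 130]
338 210 [320. 429. 195.] [ 18  30 144]
336 211 [324. 434. 190.] [ 15  37 123]
338 211 [322. 428. 188.] [ 21  30 143]
346 211 [328. 391. 160.] [13 47 98]
349 211 [309. 394. 178.] [12 46 94]
337 212 [325. 430. 182.] [ 21  34 121]
339 212 [322. 424. 181.] [ 17  25 145]
342 212 [330. 406. 162.] [  9  34 104]
345 212 [328. 395. 157.] [ 15  41 100]
347 212 [313. 399. 174.] [13 47 98]
349 212 [309. 394. 174.] [13 49 93]
339 213 [320. 425. 179.] [ 14  32 137]
341 213 [316. 420. 179.] [ 18  33 130]
344 213 [313. 411. 176.] [ 12  43 100]
346 213 [311. 404. 174.] [  9  40 101]
348 213 [311. 396. 169.] [16 52 93]
338 214 [327. 423. 166.] [ 16  45 108]
340 214 [314. 426. 181.] [ 15  35 131]
342 214 [313. 419. 176.] [ 15  35 115]
344 214 [310. 413. 175.] [ 17  41 100]
346 214 [311. 4
[... 1225 characters left out ...]
 [301. 423. 166.] [14 51 95]
345 219 [291. 423. 176.] [ 18  38 115]
347 219 [290. 416. 172.] [ 16  32 151]
349 219 [287. 410. 171.] [ 18  27 162]
351 219 [297. 393. 151.] [ 11  36 113]
339 220 [318. 426. 148.] [13 59 78]
341 220 [306. 427. 160.] [14 60 89]
343 220 [304. 421. 158.] [15 43 95]
345 220 [299. 416. 159.] [ 13  39 104]
347 220 [286. 419. 173.] [ 16  30 129]
349 220 [284. 412. 170.] [ 18  31 149]
339 221 [316. 428. 146.] [17 63 81]
341 221 [303. 429. 159.] [12 49 78]
343 221 [300. 424. 158.] [13 44 92]
345 221 [299. 416. 155.] [17 63 93]
347 221 [284. 420. 171.] [ 14  35 123]
342 222 [300. 427. 156.] [12 50 86]
344 222 [295. 423. 158.] [13 44 92]
342 223 [298. 429. 154.] [17 53 87]
```

View pics/s1.png

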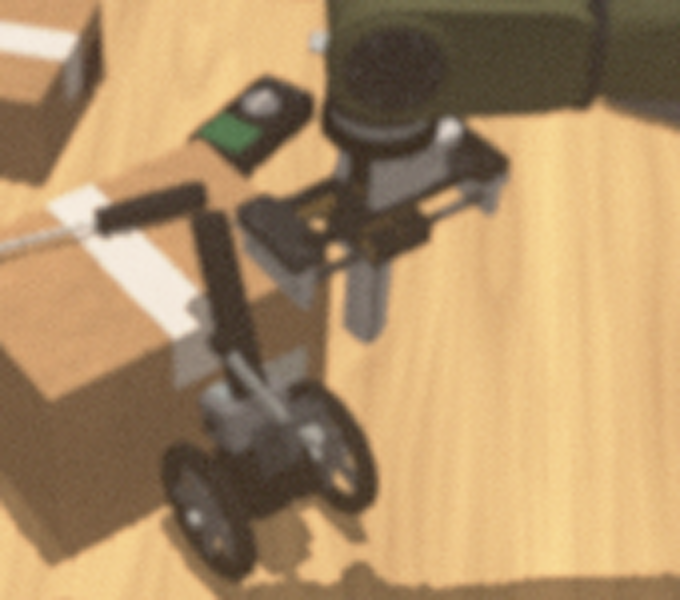

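Request:
send_rows --rows '[{"dx": 0,"dy": 0,"dz": 20,"roll": 0,"jaw": 1},{"dx": 0,"dy": 0,"dz": 20,"roll": 0,"jaw": 1},{"dx": 0,"dy": 0,"dz": 20,"roll": 0,"jaw": 1},{"dx": 0,"dy": 0,"dz": 20,"roll": 0,"jaw": 1},{"dx": 0,"dy": 0,"dz": 20,"roll": 0,"jaw": 1},{"dx": 0,"dy": 0,"dz": 20,"roll": 0,"jaw": 1},{"dx": 0,"dy": 0,"dz": 20,"roll": 0,"jaw": 1},{"dx": 0,"dy": 0,"dz": 16,"roll": 0,"jaw": 1},{"dx": -10,"dy": 0,"dz": 0,"roll": 0,"jaw": 1},{"dx": -10,"dy": 0,"dz": 0,"roll": 0,"jaw": 1},{"dx": -5,"dy": 0,"dz": 0,"roll": 0,"jaw": 1},{"dx": 0,"dy": 0,"dz": 0,"roll": 0,"jaw": 1}]'

```text
time_s: 4.07
ee_pos: [0.4852, 0.0751, 0.1706]
eef_rot: [3.14, 0.001, 2.3]
force: [-0.3, -0.5, -0.1]
grip_width: 0.0001
grip_force: 0.0
```

```bash
python3 - <<'E'
from h import *
st()
E
```

```text
t 4.07 d,lat,z mm [268.2 411.3 170.6] rpy [1.7992e+02 7.0000e-02 1.3179e+02] F d,l,z [ 0.22 -0.57 -0.14] q [ 0.08  0.2   1.73 -0.    1.21 -0.65] grip 0.0001 0.0
```

Request:
send_rows --rows '[{"dx": -2,"dy": 0,"dz": 0.5,"roll": 0,"jaw": 1},{"dx": -2,"dy": 0,"dz": 0.5,"roll": 0,"jaw": 1},{"dx": -2,"dy": 0,"dz": 0.5,"roll": 0,"jaw": 1},{"dx": -2,"dy": 0,"dz": 0.5,"roll": 0,"jaw": 1},{"dx": 0,"dy": 0,"dz": 0,"roll": 0,"jaw": 1}]'

```text
time_s: 4.48
ee_pos: [0.4894, 0.0705, 0.1674]
eef_rot: [3.142, -0.0, 2.303]
force: [-0.5, 0.1, -0.9]
grip_width: 0.0003
grip_force: 0.1
```

```bash
python3 - <<'E'
from h import *
st()
E
```

```text
t 4.48 d,lat,z mm [274.4 411.4 167.4] rpy [180.    -0.   131.93] F d,l,z [-0.43 -0.3  -0.89] q [ 0.07  0.21  1.72  0.    1.21 -0.66] grip 0.0003 0.1
```

Now along the pin direction, in 2 mm steps.

Request:
send_rows --rows '[{"dx": -1.7,"dy": 0,"dz": 1,"roll": 0,"jaw": 1},{"dx": -1.7,"dy": 0,"dz": 1,"roll": 0,"jaw": 1},{"dx": -1.7,"dy": 0,"dz": 1,"roll": 0,"jaw": 1},{"dx": 0,"dy": 0,"dz": 0,"roll": 0,"jaw": 1}]'

```text
time_s: 4.82
ee_pos: [0.4928, 0.0667, 0.1643]
eef_rot: [-3.142, -0.0, 2.303]
force: [-1.1, 1.6, 2.5]
grip_width: 0.0006
grip_force: 1.6
```

```bash
python3 - <<'E'
from h import *
st()
E
```

```text
t 4.82 d,lat,z mm [279.4 411.3 164.3] rpy [-1.8000e+02 -2.0000e-02  1.3193e+02] F d,l,z [-1.92  0.25  2.47] q [ 0.06  0.22  1.72  0.    1.2  -0.67] grip 0.0006 1.6
```

Request:
send_rows --rows '[{"dx": -1.7,"dy": 0,"dz": 1,"roll": 0,"jaw": 1},{"dx": -1.7,"dy": 0,"dz": 1,"roll": 0,"jaw": 1},{"dx": 0,"dy": 0,"dz": 0,"roll": 0,"jaw": 1}]'

```text
time_s: 5.07
ee_pos: [0.4951, 0.0641, 0.1622]
eef_rot: [-3.142, -0.0, 2.303]
force: [-1.1, 2.7, 2.1]
grip_width: 0.0007
grip_force: 1.6
```

```bash
python3 - <<'E'
from h import *
st()
E
```

```text
t 5.07 d,lat,z mm [282.9 411.3 162.2] rpy [-1.8000e+02 -1.0000e-02  1.3193e+02] F d,l,z [-2.81  0.98  2.1 ] q [ 0.06  0.23  1.72  0.    1.2  -0.68] grip 0.0007 1.6
```

Request:
send_rows --rows '[{"dx": -1.7,"dy": 0,"dz": 1,"roll": 0,"jaw": 1},{"dx": -1.7,"dy": 0,"dz": 1,"roll": 0,"jaw": 1},{"dx": 0,"dy": 0,"dz": 0,"roll": 0,"jaw": 1}]'

```text
time_s: 5.32
ee_pos: [0.4973, 0.0615, 0.1602]
eef_rot: [-3.141, -0.0, 2.303]
force: [-0.9, 2.5, 0.8]
grip_width: 0.0
grip_force: 1.5
```

```bash
python3 - <<'E'
from h import *
st()
E
```

```text
t 5.32 d,lat,z mm [286.3 411.3 160.2] rpy [-1.7999e+02 -1.0000e-02  1.3192e+02] F d,l,z [-2.46  1.03  0.85] q [ 0.05  0.24  1.71  0.    1.19 -0.68] grip 0.0 1.5
```

Request:
send_rows --rows '[{"dx": -1.7,"dy": 0,"dz": 1,"roll": 0,"jaw": 1},{"dx": -0.8,"dy": 0,"dz": 0.5,"roll": 0,"jaw": 1},{"dx": 0,"dy": 0,"dz": 0,"roll": 0,"jaw": 1}]'

```text
time_s: 5.57
ee_pos: [0.4983, 0.0608, 0.1595]
eef_rot: [3.141, -0.002, 2.303]
force: [-11.1, 10.4, 12.1]
grip_width: 0.0007
grip_force: 9.7
```

```bash
python3 - <<'E'
from h import *
st()
E
```

```text
t 5.57 d,lat,z mm [287.5 411.5 159.5] rpy [ 1.7999e+02 -1.4000e-01  1.3194e+02] F d,l,z [-15.19  -1.35  12.09] q [ 0.05  0.24  1.71  0.    1.19 -0.69] grip 0.0007 9.7
```

Request:
send_rows --rows '[{"dx": 10,"dy": 0,"dz": -5,"roll": 0,"jaw": 1},{"dx": 20,"dy": 0,"dz": -10,"roll": 0,"jaw": 1},{"dx": 10,"dy": 0,"dz": -30,"roll": 0,"jaw": 1},{"dx": 0,"dy": 0,"dz": -30,"roll": 0,"jaw": 1},{"dx": 0,"dy": 0,"dz": -30,"roll": 0,"jaw": 1},{"dx": 0,"dy": 0,"dz": -30,"roll": 0,"jaw": 1},{"dx": 0,"dy": 0,"dz": -30,"roll": 0,"jaw": 1},{"dx": 0,"dy": 0,"dz": 0,"roll": 0,"jaw": 1},{"dx": 0,"dy": 0,"dz": 0,"roll": 0,"jaw": 1}]'

```text
time_s: 6.32
ee_pos: [0.4726, 0.0895, 0.3251]
eef_rot: [3.139, 0.002, 2.302]
force: [-0.9, -0.8, -1.8]
grip_width: 0.0006
grip_force: 0.0
```

```bash
python3 - <<'E'
from h import *
st()
c=camera("side");X=cloud(c);f=c["frame"]
cv2.imwrite("pics/s2.png",cv2.resize(f[160:260,290:400],None,fx=6,fy=6,interpolation=cv2.INTER_CUBIC)[...,::-1])
D=X[...,:2]@d;L=X[...,:2]@l;Z=X[...,2];D0=np.load("side0.npy")
def head(X):
    D=X[...,:2]@d;L=X[...,:2]@l;Z=X[...,2]
    a=(D-.3173)*.848-(Z-.1547)*.53; b=(D-.3173)*.53+(Z-.1547)*.848
    m=(abs(b)<.012)&(abs(L-.412)<.012)&(a<0)&(a>-.06);return np.sort(a[m]*1e3).round(1)
print(head(D0));print(head(X))
v=cv2.cvtColor(f,cv2.COLOR_RGB2HSV)[...,2]
m=(Z>.22)&(D>.38)&(D<.46)&(abs(L-.412)<.03)&(v<80);q=np.c_[D[m],L[m],Z[m]]
print("grip",len(q),q.mean(0),q[q[:,2]>.28].mean(0))
m=(Z>.2)&(D>.33)&(D<.375)&(L>.44)&(L<.49);q=np.c_[D[m],L[m],Z[m]];print("leg",len(q),q.mean(0),q[q[:,2].argmax()] if len(q) else 0)
E
```

```text
t 6.32 d,lat,z mm [249.  411.5 325.1] rpy [1.7988e+02 1.3000e-01 1.3192e+02] F d,l,z [-0.04 -1.22 -1.81] q [ 0.11  0.08  1.51 -0.    1.55 -0.62] grip 0.0006 0.0
[-39.8 -38.2 -37.6 -37.2 -36.9 -35.9 -35.9 -35.6 -35.6 -34.6 -34.5 -34.3
 -34.2 -34.1 -34.  -34.  -33.8 -33.7 -33.3 -32.3 -30.4 -30.2 -28.8 -19.8
 -19.2 -17.8 -17.7 -17.6 -17.5 -17.5 -17.1 -17.1 -16.6 -16.6 -16.3 -16.1
 -15.5 -15.3 -15.1 -15.1 -15.  -14.5 -13.9 -13.8 -13.7 -13.6 -13.5 -12.8
 -12.7 -12.1 -11.8 -11.2 -10.2]
[-24.3 -24.1 -23.7 -23.4 -23.  -22.8 -22.7 -22.7 -22.6 -22.4 -22.  -21.6
 -21.2 -21.  -20.8 -20.7 -20.5 -20.5 -20.1 -19.8 -19.8 -19.8 -19.8 -19.3
 -19.2 -19.1 -18.6 -18.6 -18.3 -18.1 -18.  -17.9 -17.8 -17.5 -17.2 -16.4
 -16.3 -15.8 -15.5 -15.5 -15.2 -15.2 -14.5 -14.4 -14.2 -13.8 -13.8 -13.6
 -12.4 -12.2 -11.6]
grip 196 [0.40674612 0.41952233 0.26407288] [0.4184086  0.41865506 0.29307629]
leg 61 [0.34163931 0.45591611 0.24399258] [0.34899974 0.46205572 0.26609114]
```

View pics/s2.png

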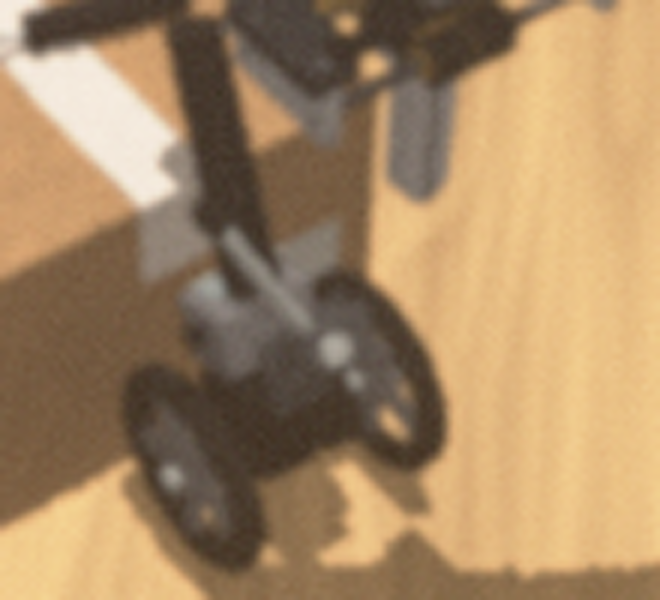

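Request:
send_rows --rows '[{"dx": -25,"dy": 0,"dz": 0,"roll": 0,"jaw": 1},{"dx": -25,"dy": 0,"dz": 0,"roll": 0,"jaw": 1},{"dx": -25,"dy": 0,"dz": 0,"roll": 0,"jaw": 1},{"dx": -23,"dy": 0,"dz": 0,"roll": 0,"jaw": 1},{"dx": 0,"dy": 0,"dz": 20,"roll": 0,"jaw": 1},{"dx": 0,"dy": 0,"dz": 20,"roll": 0,"jaw": 1},{"dx": 0,"dy": 0,"dz": 20,"roll": 0,"jaw": 1},{"dx": 0,"dy": 0,"dz": 15,"roll": 0,"jaw": 1},{"dx": 0,"dy": 0,"dz": 9,"roll": 0,"jaw": 1},{"dx": 0,"dy": 0,"dz": 0,"roll": 0,"jaw": 1}]'

```text
time_s: 7.2
ee_pos: [0.5367, 0.0166, 0.2372]
eef_rot: [-3.138, -0.003, 2.303]
force: [0.3, -0.2, 0.5]
grip_width: 0.0007
grip_force: 0.0
```

Request:
send_rows --rows '[{"dx": 0,"dy": 6,"dz": 0,"roll": 0,"jaw": 1},{"dx": 0,"dy": 6,"dz": 0,"roll": 0,"jaw": 1},{"dx": 0,"dy": 6,"dz": 0,"roll": 0,"jaw": 1},{"dx": 0,"dy": 6,"dz": 0,"roll": 0,"jaw": 1},{"dx": 0,"dy": 0,"dz": 0,"roll": 0,"jaw": 1}]'

```text
time_s: 7.62
ee_pos: [0.5564, 0.0336, 0.2402]
eef_rot: [3.141, 0.0, 2.303]
force: [0.7, -0.1, 0.1]
grip_width: 0.0002
grip_force: 0.0
```

```bash
python3 - <<'E'
from h import *
st()
E
```

```text
t 7.62 d,lat,z mm [346.6 436.5 240.2] rpy [1.7997e+02 2.0000e-02 1.3197e+02] F d,l,z [0.55 0.5  0.1 ] q [-0.01  0.29  1.45  0.    1.4  -0.74] grip 0.0002 0.0
```

Request:
send_rows --rows '[{"dx": 1.7,"dy": 5.8,"dz": 2.6,"roll": 0,"jaw": 1},{"dx": 1.7,"dy": 5.8,"dz": 2.6,"roll": 0,"jaw": 1},{"dx": 1.7,"dy": 5.8,"dz": 2.6,"roll": 0,"jaw": 1},{"dx": 1.7,"dy": 5.8,"dz": 2.6,"roll": 0,"jaw": 1},{"dx": 1.7,"dy": 5.8,"dz": 2.6,"roll": 0,"jaw": 1},{"dx": 2.6,"dy": 4.1,"dz": 4.1,"roll": 0,"jaw": 1},{"dx": 2.6,"dy": 4.1,"dz": 4.1,"roll": 0,"jaw": 1}]'

```text
time_s: 8.2
ee_pos: [0.5743, 0.0684, 0.2183]
eef_rot: [3.141, 0.0, 2.303]
force: [0.2, -0.0, 0.6]
grip_width: 0.0003
grip_force: 0.3
```

```bash
python3 - <<'E'
from h import *
st()
c=camera("side");f=c["frame"]
cv2.imwrite("pics/s3.png",cv2.resize(f[130:260,280:400],None,fx=4.5,fy=4.5,interpolation=cv2.INTER_CUBIC)[...,::-1])
E
```

```text
t 8.2 d,lat,z mm [332.6 473.1 218.3] rpy [179.99   0.   131.94] F d,l,z [0.12 0.12 0.62] q [ 0.06  0.35  1.42  0.    1.37 -0.68] grip 0.0003 0.3
```

View pics/s3.png

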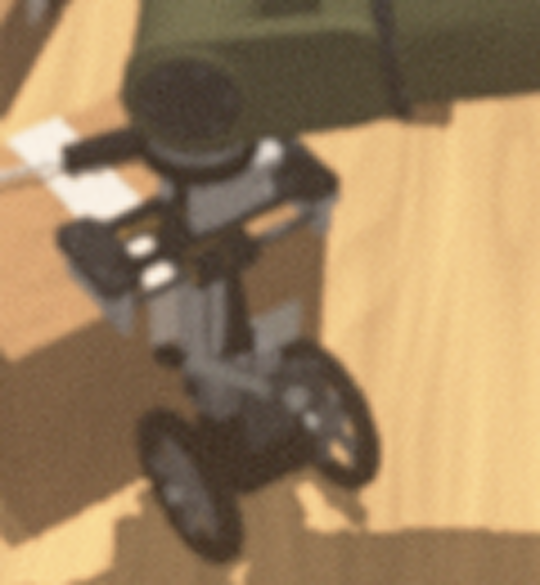

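Request:
send_rows --rows '[{"dx": 2.6,"dy": 4.1,"dz": 4.1,"roll": 0,"jaw": 1},{"dx": 2.6,"dy": 4.1,"dz": 4.1,"roll": 0,"jaw": 1},{"dx": 3,"dy": 2.7,"dz": 4.9,"roll": 0,"jaw": 1},{"dx": 3,"dy": 2.7,"dz": 4.9,"roll": 0,"jaw": 1},{"dx": 3,"dy": 2.7,"dz": 4.9,"roll": 0,"jaw": 1},{"dx": 3,"dy": 2.7,"dz": 4.9,"roll": 0,"jaw": 1},{"dx": 3.3,"dy": 1.2,"dz": 5.3,"roll": 0,"jaw": 1},{"dx": 3.3,"dy": 1.2,"dz": 5.3,"roll": 0,"jaw": 1},{"dx": 3.3,"dy": 1.2,"dz": 5.3,"roll": 0,"jaw": 1},{"dx": 3.3,"dy": 1.2,"dz": 5.3,"roll": 0,"jaw": 1}]'

```text
time_s: 9.08
ee_pos: [0.5712, 0.1066, 0.1691]
eef_rot: [-3.141, -0.0, 2.303]
force: [0.1, -0.1, -0.1]
grip_width: 0.0005
grip_force: 0.0
```

```bash
python3 - <<'E'
from h import *
st()
E
```

```text
t 9.08 d,lat,z mm [302.2 496.3 169.1] rpy [-1.7999e+02 -1.0000e-02  1.3193e+02] F d,l,z [ 0.13 -0.04 -0.12] q [ 0.12  0.4   1.47 -0.    1.27 -0.61] grip 0.0005 0.0
```

Request:
send_rows --rows '[{"dx": 3.4,"dy": -0.5,"dz": 5.4,"roll": 0,"jaw": 1},{"dx": 3.4,"dy": -0.5,"dz": 5.4,"roll": 0,"jaw": 1},{"dx": 3.4,"dy": -0.5,"dz": 5.4,"roll": 0,"jaw": 1},{"dx": 0,"dy": 0,"dz": 0,"roll": 0,"jaw": 1},{"dx": 0,"dy": 0,"dz": 0,"roll": 0,"jaw": 1}]'

```text
time_s: 9.5
ee_pos: [0.5634, 0.1129, 0.1534]
eef_rot: [-3.141, -0.0, 2.303]
force: [-0.5, 0.1, -0.6]
grip_width: 0.0001
grip_force: 0.0
```

```bash
python3 - <<'E'
from h import *
st()
E
```

```text
t 9.5 d,lat,z mm [292.2 494.7 153.4] rpy [-1.7999e+02 -1.0000e-02  1.3194e+02] F d,l,z [-0.36 -0.31 -0.55] q [ 0.13  0.4   1.51 -0.    1.23 -0.6 ] grip 0.0001 0.0
```

Request:
send_rows --rows '[{"dx": 10,"dy": 0,"dz": -25,"roll": 0,"jaw": 1},{"dx": 10,"dy": 0,"dz": -25,"roll": 0,"jaw": 1},{"dx": 10,"dy": 0,"dz": -30,"roll": 0,"jaw": 1},{"dx": 10,"dy": 0,"dz": -30,"roll": 0,"jaw": 1},{"dx": 10,"dy": 0,"dz": -30,"roll": 0,"jaw": 1},{"dx": 0,"dy": 0,"dz": -30,"roll": 0,"jaw": 1},{"dx": 0,"dy": 0,"dz": -20,"roll": 0,"jaw": 1},{"dx": 0,"dy": -20,"dz": 0,"roll": 0,"jaw": -1},{"dx": 0,"dy": -20,"dz": 0,"roll": 0,"jaw": -1},{"dx": 0,"dy": -20,"dz": 0,"roll": 0,"jaw": -1},{"dx": 0,"dy": -22,"dz": 0,"roll": 0,"jaw": -1},{"dx": 0,"dy": 0,"dz": 0,"roll": 0,"jaw": -1}]'

```text
time_s: 10.5
ee_pos: [0.4676, 0.0937, 0.3448]
eef_rot: [3.14, 0.001, 2.301]
force: [1.0, 0.4, -0.9]
grip_width: 0.0301
grip_force: 0.0
```

```bash
cat > look.py <<'E'
from h import *
import sys
st()
c=camera("side");X=cloud(c);f=c["frame"]
cv2.imwrite(f"pics/{sys.argv[1]}.png",cv2.resize(f[130:280,280:420],None,fx=4,fy=4,interpolation=cv2.INTER_CUBIC)[...,::-1])
D=X[...,:2]@d;L=X[...,:2]@l;Z=X[...,2];v=cv2.cvtColor(f,cv2.COLOR_RGB2HSV)[...,2]
m=(Z>.22)&(Z<.31)&(D>.38)&(D<.46)&(abs(L-.412)<.03)&(v<80);q=np.c_[D[m],L[m],Z[m]]
if len(q):print("grip",len(q),q.mean(0),q[q[:,2]>.28].mean(0))
E
python3 look.py s4
```

```text
t 10.5 d,lat,z mm [242.6 410.6 344.8] rpy [1.7992e+02 8.0000e-02 1.3186e+02] F d,l,z [ 0.36  1.01 -0.89] q [ 0.12  0.06  1.48 -0.    1.6  -0.61] grip 0.0301 0.0
grip 192 [0.40661302 0.41911934 0.26339231] [0.41830109 0.41882476 0.2925961 ]
```

View pics/s4.png

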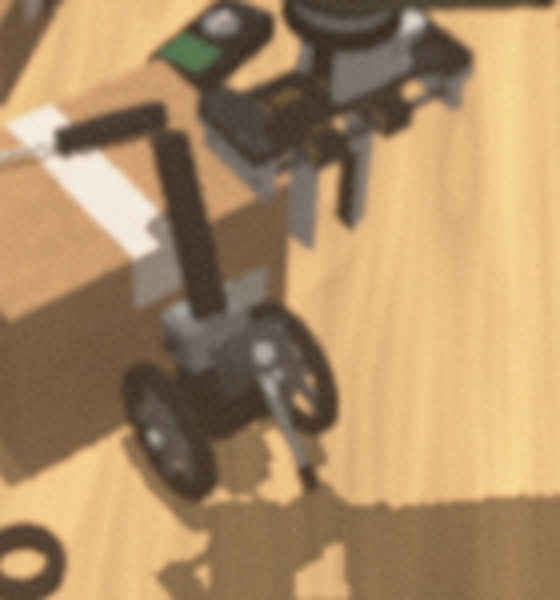

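Request:
send_rows --rows '[{"dx": -25,"dy": 0,"dz": 0,"roll": 0,"jaw": -1},{"dx": -25,"dy": 0,"dz": 0,"roll": 0,"jaw": -1},{"dx": -25,"dy": 0,"dz": 0,"roll": 0,"jaw": -1},{"dx": -25,"dy": 0,"dz": 0,"roll": 0,"jaw": -1},{"dx": -25,"dy": 0,"dz": 0,"roll": 0,"jaw": -1},{"dx": -25,"dy": 0,"dz": 0,"roll": 0,"jaw": -1},{"dx": -25,"dy": 0,"dz": 0,"roll": 0,"jaw": -1},{"dx": 0,"dy": 0,"dz": 0,"roll": 0,"jaw": -1},{"dx": 0,"dy": 0,"dz": 15,"roll": 0,"jaw": -1},{"dx": 0,"dy": 0,"dz": 15,"roll": 0,"jaw": -1},{"dx": 0,"dy": 0,"dz": 15,"roll": 0,"jaw": -1},{"dx": 0,"dy": 0,"dz": 15,"roll": 0,"jaw": -1}]'

```text
time_s: 11.55
ee_pos: [0.5864, -0.0343, 0.2827]
eef_rot: [3.141, -0.0, 2.303]
force: [1.1, -0.6, 0.3]
grip_width: 0.0936
grip_force: 0.0
```

Request:
send_rows --rows '[{"dx": 0,"dy": 0,"dz": 15,"roll": 0,"jaw": -1},{"dx": 0,"dy": 0,"dz": 15,"roll": 0,"jaw": -1},{"dx": 0,"dy": 0,"dz": 15,"roll": 0,"jaw": -1},{"dx": 0,"dy": 0,"dz": 3,"roll": 0,"jaw": -1},{"dx": 0,"dy": 0,"dz": 0,"roll": 0,"jaw": -1},{"dx": 0,"dy": 0,"dz": 0,"roll": 0,"jaw": -1}]'

```text
time_s: 12.05
ee_pos: [0.5864, -0.0346, 0.2363]
eef_rot: [3.141, 0.001, 2.303]
force: [0.4, -0.6, 0.3]
grip_width: 0.0937
grip_force: 0.0
```

```bash
python3 - <<'E'
from h import *
st()
X=cloud(camera("side"));D=X[...,:2]@d;L=X[...,:2]@l;Z=X[...,2]
m=(D>.2)&(D<.29)&(abs(L-.412)<.05)&(Z>.05)&(Z<.16);q=1e3*np.c_[D[m],L[m],Z[m]];q=q[q[:,2].argsort()];print(q[::4].round())
E
```

```text
t 12.05 d,lat,z mm [417.4 413.3 236.3] rpy [1.7997e+02 3.0000e-02 1.3194e+02] F d,l,z [ 0.75 -0.12  0.3 ] q [-0.12  0.36  1.37  0.    1.41 -0.85] grip 0.0937 0.0
[[228. 417.  70.]
 [224. 417.  73.]
 [229. 420.  76.]
 [232. 423.  80.]
 [236. 415.  80.]
 [239. 422.  82.]
 [231. 412.  84.]
 [231. 416.  86.]
 [240. 417.  88.]
 [244. 418.  90.]
 [250. 418.  94.]
 [249. 415.  98.]
 [246. 413.  99.]
 [253. 412. 102.]
 [260. 419. 105.]
 [267. 418. 107.]
 [261. 419. 113.]
 [270. 412. 115.]
 [272. 419. 119.]
 [270. 412. 120.]
 [279. 410. 124.]
 [278. 419. 128.]
 [285. 418. 130.]
 [289. 419. 131.]]
```

Request:
send_rows --rows '[{"dx": 0,"dy": -1.5,"dz": 0,"roll": 0,"jaw": -0.5},{"dx": 0,"dy": 0,"dz": 0,"roll": 0,"jaw": -0.1},{"dx": 0,"dy": 0,"dz": 0,"roll": 0,"jaw": 0.1},{"dx": 0,"dy": 0,"dz": 0,"roll": 0,"jaw": 0.2},{"dx": 0,"dy": 0,"dz": 0,"roll": 0,"jaw": 0.3},{"dx": 0,"dy": 0,"dz": 0,"roll": 0,"jaw": 0.4},{"dx": 0,"dy": 0,"dz": 0,"roll": 0,"jaw": 0.6},{"dx": 0,"dy": 0,"dz": 0,"roll": 0,"jaw": 1},{"dx": 0,"dy": 0,"dz": 0,"roll": 0,"jaw": 1},{"dx": 0,"dy": 0,"dz": 0,"roll": 0,"jaw": 1}]' --force 12

```text
time_s: 12.93
ee_pos: [0.5851, -0.0358, 0.2357]
eef_rot: [3.141, 0.0, 2.303]
force: [0.5, 0.4, -0.7]
grip_width: 0.0319
grip_force: 12.0
```

```bash
python3 - <<'E'
from h import *
st()
o=get_obs()
zg=o["ee_pos"][2]+.019; g0=o["ee_pos"][:2]@d
s=.205;R_=.0637
th0=np.radians(20)
for s in(.2,.205,.21):
    pts=[]
    for t in np.radians(np.arange(20,-.1,-2)):
        pts.append((R_*t+s*np.sin(t),R_+s*np.cos(t)))
    p=np.array(pts)*1e3;print(s,"zg",zg,np.diff(p,axis=0).round(2).tolist(),p[-1]-p[0])
E
```

```text
t 12.93 d,lat,z mm [417.4 411.6 235.7] rpy [1.7996e+02 2.0000e-02 1.3193e+02] F d,l,z [ 0.08  0.65 -0.72] q [-0.12  0.36  1.37  0.    1.41 -0.86] grip 0.0319 12.0
0.2 zg 0.2546735517229689 [[-8.82, 2.27], [-8.9, 2.04], [-8.97, 1.81], [-9.03, 1.57], [-9.08, 1.33], [-9.12, 1.09], [-9.15, 0.85], [-9.18, 0.61], [-9.19, 0.37], [-9.2, 0.12]] [-90.63952334  12.06147584]
0.205 zg 0.2546735517229689 [[-8.99, 2.33], [-9.07, 2.09], [-9.14, 1.85], [-9.2, 1.61], [-9.25, 1.37], [-9.29, 1.12], [-9.33, 0.87], [-9.35, 0.62], [-9.37, 0.37], [-9.38, 0.12]] [-92.34962405  12.36301274]
0.21 zg 0.2546735517229689 [[-9.15, 2.39], [-9.23, 2.14], [-9.3, 1.9], [-9.37, 1.65], [-9.42, 1.4], [-9.46, 1.15], [-9.5, 0.89], [-9.53, 0.64], [-9.54, 0.38], [-9.55, 0.13]] [-94.05972477  12.66454963]
```

Request:
send_rows --rows '[{"dx": 4.5,"dy": 0,"dz": -1.1,"roll": 0,"jaw": 1},{"dx": 4.5,"dy": 0,"dz": -1.1,"roll": 0,"jaw": 1},{"dx": 4.5,"dy": 0,"dz": -1,"roll": 0,"jaw": 1},{"dx": 4.5,"dy": 0,"dz": -1,"roll": 0,"jaw": 1},{"dx": 4.5,"dy": 0,"dz": -0.9,"roll": 0,"jaw": 1},{"dx": 4.5,"dy": 0,"dz": -0.9,"roll": 0,"jaw": 1},{"dx": 0,"dy": 0,"dz": 0,"roll": 0,"jaw": 1}]'

```text
time_s: 13.52
ee_pos: [0.5665, -0.0151, 0.2419]
eef_rot: [3.141, 0.0, 2.303]
force: [3.6, 1.9, 1.3]
grip_width: 0.0322
grip_force: 12.0
```

```bash
python3 - <<'E'
from h import *
st()
E
```

```text
t 13.52 d,lat,z mm [389.5 411.6 241.9] rpy [1.7998e+02 1.0000e-02 1.3196e+02] F d,l,z [0.98 3.96 1.31] q [-0.09  0.31  1.42  0.    1.41 -0.82] grip 0.0322 12.0
```

Request:
send_rows --rows '[{"dx": 4.6,"dy": 0,"dz": -0.8,"roll": 0,"jaw": 1},{"dx": 4.6,"dy": 0,"dz": -0.8,"roll": 0,"jaw": 1},{"dx": 4.6,"dy": 0,"dz": -0.7,"roll": 0,"jaw": 1},{"dx": 4.6,"dy": 0,"dz": -0.6,"roll": 0,"jaw": 1},{"dx": 4.6,"dy": 0,"dz": -0.5,"roll": 0,"jaw": 1},{"dx": 4.6,"dy": 0,"dz": -0.5,"roll": 0,"jaw": 1},{"dx": 4.6,"dy": 0,"dz": -0.4,"roll": 0,"jaw": 1},{"dx": 4.6,"dy": 0,"dz": -0.4,"roll": 0,"jaw": 1},{"dx": 4.6,"dy": 0,"dz": -0.3,"roll": 0,"jaw": 1},{"dx": 4.6,"dy": 0,"dz": -0.2,"roll": 0,"jaw": 1},{"dx": 0,"dy": 0,"dz": 0,"roll": 0,"jaw": 1}]'

```text
time_s: 14.43
ee_pos: [0.5357, 0.0191, 0.247]
eef_rot: [3.141, -0.0, 2.303]
force: [4.6, 1.8, 5.1]
grip_width: 0.0319
grip_force: 12.0
```

```bash
cat > ax.py <<'E'
from h import *
import sys
st()
for n in("side","top"):
    c=camera(n);X=cloud(c);f=c["frame"];D=1e3*X[...,:2]@d;L=1e3*X[...,:2]@l;Z=1e3*X[...,2];v=cv2.cvtColor(f,cv2.COLOR_RGB2HSV)[...,2]
    # wheels and handle seen
    for nm,m in (("handle",(Z>170)&(Z<222)&(abs(L-412)<28)&(D>300)&(D<390)),("Lwheel",(abs(L-475)<14)&(Z>5)&(Z<135)&(D>220)&(D<410)),("Rwheel",(abs(L-350)<14)&(Z>5)&(Z<135)&(D>220)&(D<410))):
        q=np.c_[D[m],L[m],Z[m]]
        if len(q)>5:
            print(n,nm,len(q),"mean",q.mean(0).round(1),"d 2-98%",np.percentile(q[:,0],[2,98]).round(),"zmax",np.percentile(q[:,2],98).round(1))
    if n=="side":cv2.imwrite(f"pics/{sys.argv[1]}.png",cv2.resize(f[130:280,280:420],None,fx=4,fy=4,interpolation=cv2.INTER_CUBIC)[...,::-1])
E
python3 ax.py s5
```

```text
t 14.43 d,lat,z mm [343.6 411.5 247. ] rpy [179.99  -0.   131.96] F d,l,z [1.71 4.58 5.13] q [-0.03  0.24  1.5   0.    1.4  -0.77] grip 0.0319 12.0
side handle 124 mean [330.6 418.6 195.5] d 2-98% [322. 348.] zmax 220.4
side Lwheel 535 mean [319.  478.6  74.4] d 2-98% [263. 381.] zmax 129.4
side Rwheel 310 mean [301.2 351.6  84.1] d 2-98% [263. 362.] zmax 129.1
top Rwheel 11 mean [331.  355.3  86.4] d 2-98% [301. 407.] zmax 123.3
```

View pics/s5.png

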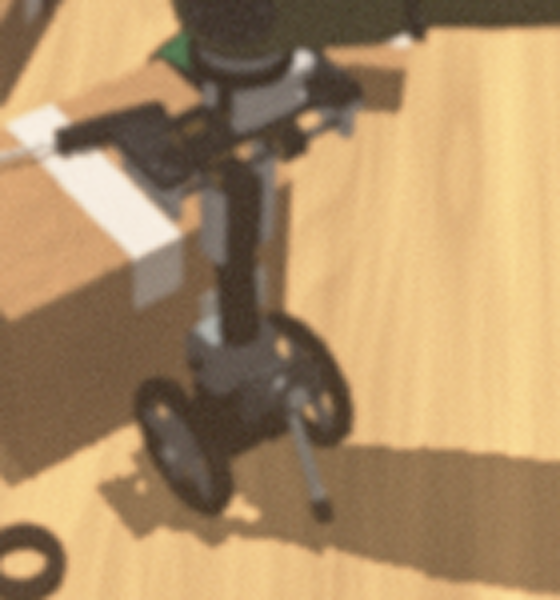

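```bash
cat > tilt.py <<'E'
from h import *
import sys
def axis(c,f,r0,r1,c0,c1,lat):
    v=cv2.GaussianBlur(cv2.cvtColor(f,cv2.COLOR_RGB2HSV)[...,2],(3,3),0)
    pts=[]
    for r in range(r0,r1):
        k=np.where(v[r,c0:c1]<75)[0]+c0
        if 6<=len(k)<=14 and k[-1]-k[0]<14: pts.append((k.mean(),r,len(k)))
    pts=np.array(pts);n=cv2.undistortPoints(pts[:,:2].reshape(-1,1,2),c["camera_matrix"],np.array(c["D"])).reshape(-1,2)
    M=cv2.Rodrigues(np.array(c["rvec"],float))[0];C=-M.T@np.array(c["tvec"]).ravel();ray=np.c_[n,np.ones(len(n))]@M
    t=(lat-C[:2]@l)/(ray[:,:2]@l);P=C+ray*t[:,None];D=P[:,:2]@d;Z=P[:,2]
    vx,vz,a,b=cv2.fitLine(np.c_[D,Z].astype(np.float32),cv2.DIST_HUBER,0,.001,.001).ravel()
    th=np.degrees(np.arctan2(vx,vz));th=th-180 if th>90 else th+180 if th<-90 else th
    print("n",len(pts),"w",np.median(pts[:,2]),"z",Z.min().round(3),Z.max().round(3),"tilt",round(th,2),"d at axle z",round(float(a+(.0637-b)*vx/vz),4),"d at .255",round(float(a+(.255-b)*vx/vz),4))
c=camera("side")
if __name__=="__main__":
    st()
    f0=np.load("sidef0.npy")
    axis(c,f0,168,203,316,340,.4115)
    axis(c,c["frame"],int(sys.argv[1]),int(sys.argv[2]),int(sys.argv[3]),int(sys.argv[4]),.4115)
    v=cv2.cvtColor(c["frame"],cv2.COLOR_RGB2HSV)[...,2];print(v[195,325:355],v[180,325:355])
E
python3 tilt.py 175 210 328 352
```

```text
t 14.58 d,lat,z mm [344.3 411.4 246.9] rpy [179.98   0.   131.94] F d,l,z [-0.12  3.96  6.46] q [-0.03  0.24  1.5   0.    1.4  -0.77] grip 0.0322 12.0Traceback (most recent call last):
  File "tilt.py", line 19, in <module>
    axis(c,f0,168,203,316,340,.4115)
    ~~~~^^^^^^^^^^^^^^^^^^^^^^^^^^^^
  File "tilt.py", line 9, in axis
    pts=np.array(pts);n=cv2.undistortPoints(pts[:,:2].reshape(-1,1,2),c["camera_matrix"],np.array(c["D"])).reshape(-1,2)
                                            ~~~^^^^^^
IndexError: too many indices for array: array is 1-dimensional, but 2 were indexed
```

```bash
python3 - <<'E'
from h import *
f0=np.load("sidef0.npy");v=cv2.cvtColor(f0,cv2.COLOR_RGB2HSV)[...,2]
for r in(170,185,200):print(v[r,314:344])
c=camera("side");np.save("f1.npy",c["frame"]);v=cv2.cvtColor(c["frame"],cv2.COLOR_RGB2HSV)[...,2]
for r in(178,190,200,208):print(v[r,326:356])
E
```

```text
[216 211 209 196 151  98  78  78  80  79  76  81  77  93 138 184 207 207
 206 205 204 207 208 212 211 208 208 206 206 204]
[245 244 233 202 170 161 152 136 103  84  75  76  78  75  81  79  80 110
 136 150 141 127 127 127 126 120 125 127 127 122]
[145 150 152 149 153 149 153 149 155 144 134 108  98 116 140 148 129 103
  82  77  82 108 130 131 131 136 137 137 141 139]
[117 129 143 147 127 122 122 118 108 101  84  77  70  71  70  67  70  71
  78  96 120 128 126 125 123 125 163 217 230 234]
[124 120 121 118 127 121 126 130 126 119  99  76  71  70  70  69  73  76
  93 117 123 119 121 118 122 147 197 225 231 231]
[126 121 122 121 120 120 120 107  86  69  67  69  69  73  66  71  75  87
 115 129 130 125 124 120 132 175 224 236 238 238]
[121 126 122 122 132 134 142 137 108  84  74  69  72  74  68  68  72  75
  91 100 102  95  87  85  97 126 171 204 221 228]
```

Threshold 100 separates it well.

```bash
sed -i 's/<75/<100/' tilt.py; sed -i '/v=cv2.cvtColor(c\["frame"\]/d' tilt.py; sed -i 's/f0,168,203,316,340/f0,168,194,316,335/' tilt.py; python3 tilt.py 175 207 330 347
```

```text
t 14.68 d,lat,z mm [344.5 411.5 246.9] rpy [1.7998e+02 1.0000e-02 1.3193e+02] F d,l,z [0.37 5.01 6.68] q [-0.03  0.24  1.5   0.    1.4  -0.77] grip 0.0321 12.0
n 26 w 8.0 z 0.194 0.281 tilt 20.93 d at axle z 0.3476 d at .255 0.4207
n 30 w 9.0 z 0.186 0.313 tilt -1.29 d at axle z 0.3428 d at .255 0.3385
```

```bash
cat > tilt2.py <<'E'
from h import *
def edge(c,f,r0,r1,c0,c1,zr,lat=.4115,half=.016):
    """right edge of the dark handle -> points in plane lat"""
    v=cv2.GaussianBlur(cv2.cvtColor(f,cv2.COLOR_RGB2HSV)[...,2],(3,3),0).astype(float);uv=[]
    for r in range(r0,r1):
        row=v[r,c0:c1];k=int(row.argmin())
        while k<len(row)-1 and row[k]<99:k+=1
        if row[k]>=99 and row[k-1]<99: uv.append((c0+k-1+(99-row[k-1])/(row[k]-row[k-1]),r))
    uv=np.array(uv);n=cv2.undistortPoints(uv.reshape(-1,1,2),c["camera_matrix"],np.array(c["D"])).reshape(-1,2)
    M=cv2.Rodrigues(np.array(c["rvec"],float))[0];C=-M.T@np.array(c["tvec"]).ravel();ray=np.c_[n,np.ones(len(n))]@M
    t=(lat-C[:2]@l)/(ray[:,:2]@l);P=C+ray*t[:,None];D=P[:,:2]@d;Z=P[:,2];k=(Z>zr[0])&(Z<zr[1]);D,Z=D[k],Z[k]
    p=np.polyfit(Z,D,1);e=D-np.polyval(p,Z);g=abs(e)<.003;p=np.polyfit(Z[g],D[g],1)
    print("n",g.sum(),len(g),"tilt",np.degrees(np.arctan(p[0])).round(2),"rms mm",(1e3*np.std(D[g]-np.polyval(p,Z[g]))).round(2),"edge d at z .19 .23 .27",np.polyval(p,[.19,.23,.27]).round(4))
if __name__=="__main__":
    st();c=camera("side")
    edge(c,np.load("sidef0.npy"),168,200,316,336,(.205,.285))
    for zr in((.18,.28),(.18,.25),(.18,.225)):edge(c,c["frame"],175,212,334,344,zr) if 0 else edge(c,c["frame"],175,212,334,350,zr)
E
python3 tilt2.py
```

```text
t 14.68 d,lat,z mm [344.5 411.5 246.9] rpy [1.7998e+02 1.0000e-02 1.3193e+02] F d,l,z [0.37 5.01 6.68] q [-0.03  0.24  1.5   0.    1.4  -0.77] grip 0.0321 12.0
n 24 25 tilt 28.43 rms mm 1.78 edge d at z .19 .23 .27 [0.3564 0.3781 0.3997]
n 17 19 tilt 4.2 rms mm 1.31 edge d at z .19 .23 .27 [0.3135 0.3164 0.3193]
n 12 13 tilt 8.44 rms mm 0.81 edge d at z .19 .23 .27 [0.311  0.317  0.3229]
n 7 7 tilt 19.63 rms mm 1.43 edge d at z .19 .23 .27 [0.3054 0.3197 0.334 ]
```

```bash
cat > wh.py <<'E'
from h import *
def wc(X,nm):
    D=1e3*X[...,:2]@d;L=1e3*X[...,:2]@l;Z=1e3*X[...,2]
    for s,lc in(("L",475),("R",350)):
        m=(abs(L-lc)<14)&(Z>8)&(Z<135)&(D>230)&(D<420);q=np.c_[D[m],Z[m]].astype(np.float32)
        (cx,cz),r=cv2.minEnclosingCircle(q)
        h=cv2.convexHull(q);e=cv2.fitEllipse(h)
        lo,hi=np.percentile(q[(q[:,1]>45)&(q[:,1]<85)][:,0],[1,99]);
        print(nm,s,len(q),"enc",round(cx,1),round(cz,1),round(r,1),"ell",np.round(e[0],1),np.round(e[1],1),"mid",round((lo+hi)/2,1),round(lo,1),round(hi,1))
if __name__=="__main__":
    st()
    wc(np.load("side0.npy"),"s0");wc(np.load("top0.npy"),"t0")
    wc(np.mean([cloud(camera("side")) for _ in range(4)],0),"s");wc(cloud(camera("top")),"t")
E
python3 wh.py
```

```text
t 14.73 d,lat,z mm [344.5 411.4 246.9] rpy [179.98   0.   131.93] F d,l,z [0.34 5.6  6.5 ] q [-0.03  0.24  1.5   0.    1.4  -0.77] grip 0.032 12.0
s0 L 620 enc 363.2 71.4 83.5 ell [365.1  71.7] [142.7 170.1] mid 348.9 280.6 417.1
s0 R 410 enc 355.0 81.7 80.3 ell [354.6  79.9] [122.2 160.8] mid 348.1 280.7 415.6
t0 L 235 enc 332.1 70.3 103.0 ell [337.6  31.7] [154.1 243. ] mid 348.3 282.5 414.1
t0 R 209 enc 362.7 71.7 82.2 ell [360.   72.6] [142.4 162.4] mid 349.1 282.5 415.7
s L 666 enc 351.2 70.3 89.6 ell [357.7  69.9] [141.  192.5] mid 339.4 262.4 416.5
s R 294 enc 324.8 69.1 63.1 ell [319.1  72.4] [104.3 126.7] mid 313.3 263.9 362.7
t L 15 enc 414.2 70.2 59.7 ell [414.1  69.3] [  1.  118.4] mid 414.3 413.9 414.6
t R 24 enc 365.4 72.9 79.2 ell [425.1 248. ] [ 49.9 124.5] mid 415.3 415.0 415.6
```

Request:
send_rows --rows '[{"dx": 3,"dy": 0.5,"dz": -0.3,"roll": 0,"jaw": 1},{"dx": 3,"dy": 0.5,"dz": -0.3,"roll": 0,"jaw": 1},{"dx": 3,"dy": 0,"dz": -0.3,"roll": 0,"jaw": 1},{"dx": 0,"dy": 0,"dz": 0,"roll": 0,"jaw": 1},{"dx": 0,"dy": 0,"dz": 0,"roll": 0,"jaw": 1}]'

```text
time_s: 15.4
ee_pos: [0.5305, 0.0259, 0.2472]
eef_rot: [-3.141, -0.001, 2.303]
force: [2.8, 2.5, 0.5]
grip_width: 0.0315
grip_force: 12.0
```

```bash
python3 - <<'E'
from h import *
st();print(get_obs()["moment"])
E
```

```text
t 15.4 d,lat,z mm [335.1 412.2 247.2] rpy [-1.7995e+02 -5.0000e-02  1.3195e+02] F d,l,z [0.   3.81 0.49] q [-0.02  0.23  1.51 -0.    1.4  -0.75] grip 0.0315 12.0
[ 0.54846744 -0.88490249  0.01274299]
```

Request:
send_rows --rows '[{"dx": 3,"dy": 0.6,"dz": 0,"roll": 0,"jaw": 1},{"dx": 3,"dy": 0.6,"dz": 0,"roll": 0,"jaw": 1},{"dx": 3,"dy": 0.6,"dz": 0,"roll": 0,"jaw": 1},{"dx": 0,"dy": 0,"dz": 0,"roll": 0,"jaw": 1},{"dx": 0,"dy": 0,"dz": 0,"roll": 0,"jaw": 1}]'

```text
time_s: 15.82
ee_pos: [0.5257, 0.0335, 0.2474]
eef_rot: [-3.14, -0.001, 2.303]
force: [-3.0, -2.2, 0.2]
grip_width: 0.0317
grip_force: 12.0
```

```bash
python3 - <<'E'
from h import *
from wh import wc
st();print(get_obs()["moment"])
wc(np.mean([cloud(camera("side")) for _ in range(4)],0),"s")
c=camera("side");f=c["frame"];cv2.imwrite("pics/s6.png",cv2.resize(f[140:280,290:410],None,fx=4.2,fy=4.2,interpolation=cv2.INTER_CUBIC)[...,::-1])
E
python3 tilt2.py | tail -3
```

```text
t 15.82 d,lat,z mm [326.1 413.7 247.4] rpy [-1.7991e+02 -3.0000e-02  1.3194e+02] F d,l,z [-0.32 -3.69  0.2 ] q [-0.01  0.22  1.52 -0.    1.4  -0.74] grip 0.0317 12.0
[-0.6803023   0.46335912 -0.03605676]
s L 681 enc 347.3 71.3 91.7 ell [354.5  71. ] [141.7 197.8] mid 336.7 256.9 416.5
s R 286 enc 321.0 68.6 63.5 ell [315.4  73.5] [104.5 124.7] mid 309.8 260.2 359.4
n 14 16 tilt 1.62 rms mm 1.25 edge d at z .19 .23 .27 [0.3041 0.3053 0.3064]
n 10 10 tilt 7.8 rms mm 1.0 edge d at z .19 .23 .27 [0.2996 0.3051 0.3105]
n 4 4 tilt 22.63 rms mm 1.1 edge d at z .19 .23 .27 [0.2925 0.3092 0.3259]
```

View pics/s6.png

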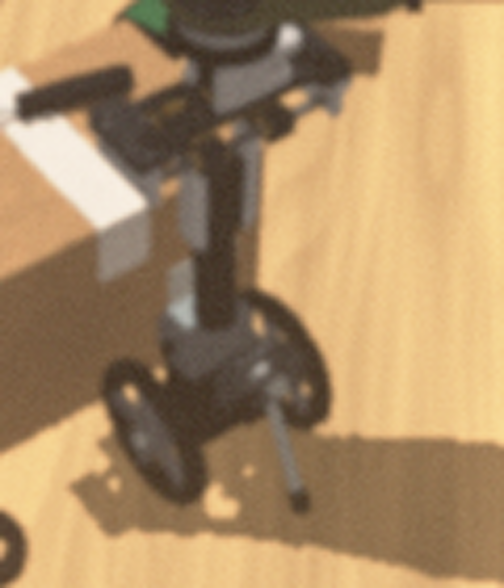

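Request:
send_rows --rows '[{"dx": 0,"dy": -0.4,"dz": 0.1,"roll": 0,"jaw": 1},{"dx": 0.3,"dy": -0.4,"dz": 0.1,"roll": 0,"jaw": 1},{"dx": 0,"dy": 0,"dz": 0,"roll": 0,"jaw": 1},{"dx": 0,"dy": 0,"dz": 0,"roll": 0,"jaw": 1},{"dx": 0,"dy": 0,"dz": 0,"roll": 0,"jaw": 1},{"dx": 0,"dy": 0,"dz": 0,"roll": 0,"jaw": 1}]'

```text
time_s: 16.62
ee_pos: [0.5254, 0.0334, 0.2474]
eef_rot: [-3.142, -0.0, 2.303]
force: [-1.7, -1.4, -2.1]
grip_width: 0.032
grip_force: 12.0
```

```bash
python3 - <<'E'
from h import *
from wh import wc
st()
X=np.mean([cloud(camera("side")) for _ in range(6)],0);wc(X,"s")
D=1e3*X[...,:2]@d;L=1e3*X[...,:2]@l;Z=1e3*X[...,2]
m=(D>205)&(D<255)&(abs(L-413)<25)&(Z>15)&(Z<100);q=np.c_[D[m],L[m],Z[m]];print("stand",len(q),q[q[:,2].argsort()][::4].round())
st()
E
```

```text
t 16.62 d,lat,z mm [326.  413.3 247.4] rpy [-180.     -0.    131.93] F d,l,z [-0.15 -2.2  -2.15] q [-0.01  0.22  1.53  0.    1.4  -0.74] grip 0.032 12.0
s L 682 enc 347.9 72.0 92.2 ell [358.9  72.4] [140.1 208.1] mid 336.5 257.1 415.8
s R 285 enc 320.7 68.9 63.6 ell [313.9  73.8] [100.5 125.9] mid 305.5 260.6 350.4
stand 64 [[206. 411.  34.]
 [206. 412.  40.]
 [209. 414.  44.]
 [215. 418.  46.]
 [216. 417.  50.]
 [218. 416.  52.]
 [220. 414.  54.]
 [221. 413.  57.]
 [219. 407.  60.]
 [223. 412.  66.]
 [226. 414.  69.]
 [231. 415.  75.]
 [230. 408.  82.]
 [237. 415.  85.]
 [233. 410.  90.]
 [236. 412.  94.]]
t 16.92 d,lat,z mm [326.  413.3 247.4] rpy [-1.8000e+02 -1.0000e-02  1.3193e+02] F d,l,z [ 0.08 -3.04 -2.72] q [-0.01  0.22  1.53  0.    1.4  -0.74] grip 0.032 12.0
```

Request:
send_rows --rows '[{"dx": 0,"dy": -0.3,"dz": 0.3,"roll": 0,"jaw": 1},{"dx": 0,"dy": -0.3,"dz": 0.3,"roll": 0,"jaw": 1},{"dx": 0,"dy": 0,"dz": 0,"roll": 0,"jaw": 1},{"dx": 0,"dy": 0,"dz": 0,"roll": 0,"jaw": 1},{"dx": 0,"dy": 0,"dz": 0,"roll": 0,"jaw": 1},{"dx": 0,"dy": 0,"dz": 0,"roll": 0,"jaw": 1},{"dx": 0,"dy": 0,"dz": 0,"roll": 0,"jaw": 1}]'

```text
time_s: 17.5
ee_pos: [0.5252, 0.0331, 0.2473]
eef_rot: [3.141, 0.001, 2.303]
force: [1.2, 1.6, 5.3]
grip_width: 0.0321
grip_force: 12.0
```

```bash
python3 - <<'E'
from h import *
st();print(get_obs()["joint_vel"].round(4))
E
```

```text
t 17.5 d,lat,z mm [326.1 413.  247.3] rpy [1.7994e+02 3.0000e-02 1.3194e+02] F d,l,z [-0.4   2.01  5.33] q [-0.01  0.22  1.53  0.    1.4  -0.74] grip 0.0321 12.0
[-0.0003 -0.0004 -0.0002 -0.0008  0.0001  0.0011]
```

```bash
python3 -c "
from station import *
print(hand_in())"
```

```text
the job is handed in; nothing more can be done
None
```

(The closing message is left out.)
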